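Put the keyed stamp away and push the kit drawer home

ROBOT

A 6-joint arm with a two-finger parallel gripper is mounted at the origin on the work surface. World frame = base frame: x ahead of the robot, y to its left, z up, the work surface at z = 0. Lengths are in m, angles in rad, forces in N, time in s.
With the tool pointing down it reaches from about 0.375 to 0.9 m from the base axis. Payload 3.1 kg.
Tool frame: the origin (TCP) lies on the centre line of the jaws, within the pads' length; the fingertips stand 25 mm ahead of it and the grasp point (between the pads) lies 6 mm ahead of it; z points along the fingers, y is the line along which they close (so a half turn about z gives the same grasp; the last joint's range is limited). The gripper opens to 87 mm and grips with 3 to 60 N. Pads are 19 mm wide; open, the fingers measure 117 mm over their backs; the gripper's body (75 mm by 190 mm) begins 51 mm behind the grasp point.
Start: joints at [-1.337, 0.527, 1.433, -0, 1.181, -0.178], TCP at [0.25, -0.573, 0.217] pointing down, gripper open.
Joint ranges: [-3.08, 3.08], [-0.75, 2.2], [0.22, 2.44], [-1.43, 4.57], [0, 2.65], [-2.85, 2.85]. Speed limits (rad/s): [2.79, 2.79, 3.14, 3.14, 3.14, 3.14].

INTERFACE

Orientations are given as a unit quaternion [w, x, y, z].
In Python, from plant import robot gives the robot as it stands.
- The arm moves only by the tool arm_command, never from a script. Its argument "plan" is a list that holds one entry, the list of rows, each a list of 7 numbers: the shift along the tool's x, y, z in cm, then the turn, a rotation vector about the tool's x, y, z in rad, then the gripper command: -1 is fully open, 1 is shut, values between are in proportion. A call has 1 to 10 rows; each row is the pose to reach, as a shift and turn from the pose commanded when the call began, along the tool's axes at that moment; what a row does not reach only later rows make up. A row lasts 1/12 s, in which the tool goes at most 41.7 mm and 7.16 degrees, less where a joint would pass 70% of its speed; a pose out of reach is approached as far as the arm can. A call with a gripper value outside its range is refused whole. The fingers move at their own pace and stop on an object; "force" is the grip in N (left out, the last holds). Time passes only in rows, so rows that repeat a pose let the fingers close. It gives the time, the measured TCP pose, the force, the opening and the grip force at its end, in the units of the state.
- robot.get_state(): the state, without advancing time (a new reading comes with each control period).
- robot.capture(name): name is "side" or "top" or "wrist"; returns a dict with "frame" (420x560x3 uint8, red, green, blue), "range_z" (420x560 float32, m along the optical axis (not along the pixel's ray), 0 where there is no reading), "mtx" (3x3 intrinsics, pixels), "R" (3x3) and "t" (3): a world point X has camera coordinates R X + t; the wrist camera has in their place "T_tool_cam" (4x4, takes a point from camera to tool coordinates, whose origin is the TCP and whose axes are the flange's). Camera axes: x right, y down, z forward; pixel columns grow to the right and rows downward; lengths in m; the calibration is good to about 2 mm. The wrist camera is an equidistant fisheye: a pixel r from the principal point sees the ray r / f radians off the axis. A picture is of the moment at which its call begins: read the wrist's pose just before it.
- robot.sign_off(): hands the job in; it is judged then, once.
Trained networks look in a picture, given as the dict that the camera call returned (one of the last four; its "shot" number tells which), for a name from the list of things; names that differ only in an ending like _2 or _b are one class to them, and where a whole thing is asked for, a point or a joint stands for the part that bears it (a point fixed in the world has none). Each returns a list of dicts, best first, with "conf" (0 to 1); they miss things now and then, are a little off and sometimes report something else, mostly with a low value. They report only what shows in the picture. A call takes as long as a camera call. They do not tell look-alikes from the thing itself.
- robot.find_in(picture, target): "at" ([row, column] in pixels, amid what is visible of it).
- robot.landmark_of(picture, target): "at" ([row, column] in pixels: a listed point, or the origin of a listed thing).
The state is a dict: "time": time; "q": joint angles; "joint_vel": joint speeds; "joint_efforts": joint torques, N m; "position": TCP position; "ee_rot": TCP orientation; "contact_force": force on the tool from outside, world axes, zero at the start; "wrist_torque": the same for the moment, N m; "gripper_width": opening from 0.0 (shut) to 1.0 (fully open); "gripper_force": force on a finger pad.
Only numpy, scipy, OpenCV 4.12 (cv2) and the standard library are available. Lean on these libraries where they do the work, as an engineer would, in place of code of your own. Each camera call takes 0.05 s, during which the arm holds its last target. There are 200 camera calls.

TASK

First pull the stamp kit's drawer, which stands a little open, out to its stop. Then take the stamp out of its sloped rest and lower it (do not drop it) into the round well in the drawer, upright and with its red key in the notch so that it sits right down, let go of it, and push the drawer fully home until it clicks past its detent, without slamming it. Leave the paint bottle, the jar and the cup standing where they are.

Things in the scene. Friction and masses are not known exactly. Their poses are not given: they have to be found in the camera images.
- unit: Low stamp-kit chest of brown planks, fixed, 200 deep (x) x 200 wide (y) x 98 mm high, red square on its roof, one drawer. Origin: on the table under the middle of its front edge; x from front to back, y left, z up. The roof (10 mm thick, underside at 88 mm) starts at the front edge and covers the drawer when that is in.
- drawer (a joint): How far the drawer stands out along the chest's -x, in m: 0 = home at its end stop, 0.13 = out at its stop. It stays where left (about 1.2 N friction). Near home a spring detent resists with about 6 to 8 N; it is passed 5 mm before the end and then draws the drawer the rest of the way in.
- front (a point): Middle of the top edge of the drawer's pale front, at its outer face, 86 mm above the table; moves with the drawer, level with the chest's front edge when home. The front is 176 mm wide, 74 high, 12 thick. The drawer's side walls are 40 mm high; a blue and a green ink pad, tops 34 mm above the table, lie in its back. Axes as the chest's.
- handle (a point): Middle of the dark steel bar handle on the drawer's front, 62 mm above the table; moves with the drawer. The bar runs along y, 100 mm long, 11 mm thick, its centre 45 mm in front of the drawer's face, on two posts 85 mm apart. Axes as the chest's.
- well (a point): Centre of the floor of the round well in the drawer, 18 mm above the table, 65 mm behind the front's face; moves with the drawer. Round it a white collar 12 mm high, 48 mm inside and 68 outside diameter, with one notch 13 mm wide through its wall on the +x side (towards the drawer's back). Axes as the chest's. The roof covers the well until the drawer is nearly out.
- stamp: Hand stamp, 60 mm tall, 70 to 140 g, starting in the rest tilted 35 degrees. Foot: yellow disc 44 mm in diameter, 14 high, lower rim chamfered 3 mm. Handle: wooden block 30 mm along x, 18 along y (grip across this), from 14 to 60 mm up; a red square on top marks the half towards the key. Origin: centre of the underside; z along the handle; x towards the key.
- key (a point): Outer end of the stamp's one red key, 29 mm along +x from the stamp's axis and 8 mm above its underside. The key is 8 mm wide, stands out 7 mm from the disc, and its underside is 2 mm above the stamp's. The stamp goes down into the well only with the key in the notch, i.e. the stamp's +x along the well's +x. Axes as the stamp's.
- rest: Wooden rest, fixed, base 100 x 90 mm. Origin: on the table under the centre of its sloped socket, whose floor is 45 mm above there. The slope is 35 degrees from level and faces up and to the rest's -x, so the stamp's handle leans to -x and its key points up the slope. The socket's rim is 8 mm high: the stamp comes out along its own axis.
- paint: Bystander: blue paint bottle with white label and blue cap, 40 mm diameter, 90 mm high, loose. Origin: centre of its underside.
- glue_jar: Bystander: amber glass jar with white label and lid, 60 mm diameter, 85 mm high, loose. Origin: centre of its underside.
- cup: Bystander: white cup, 68 mm diameter at the rim, 80 mm high, loose. Origin: centre of its underside.
Mind the look-alikes: they are no part of the job. Of the things like the stamp, leave any that is turquoise; of the rest the larger one is meant.

How it is judged:
On the way, in this order (a step that is already met when the one before it is completed fails the run):
1. the drawer is pulled out to within 20 mm of its stop (value of joint drawer above 0.11 m), for 0.1 s.
2. the stamp is seated in the well and let go, the drawer still out by more than 80 mm (horizontal distance between stamp and well below 0.005 m and z of stamp in the frame of well below 0.004 m and angle between stamp's own z axis and vertical below 0.1 rad and angle between the x axis of stamp and the x axis of well, either way round below 0.15 rad and value of joint drawer above 0.08 m and contact force between the fingers and stamp below 0.1 N), for 0.2 s.
3. the drawer is home past its detent (value of joint drawer below 0.003 m), for 0.2 s.
At the end, for the whole second after the job is handed in: The drawer is within 3 mm of fully home, with the stamp at rest in the well: within 5 mm of its centre, no more than 4 mm above its floor, within 0.1 rad of upright and its key within 0.15 rad of the notch (horizontal distance between stamp and well below 0.005 m and z of stamp in the frame of well below 0.004 m and angle between stamp's own z axis and vertical below 0.1 rad and angle between the x axis of stamp and the x axis of well, either way round below 0.15 rad and value of joint drawer below 0.003 m and linear speed of stamp below 0.02 m/s); the robot touches nothing.
It fails at once if a bystander is moved more than 30 mm or tipped over (distance of any of paint, glue_jar, cup from where it was at the start of the episode above 0.03 m or angle between any of paint, glue_jar, cup's own z axis and vertical above 0.5 rad).
It fails at once if the stamp is dropped (falling faster than 0.6 m/s over the well, not held) (horizontal distance between stamp and well below 0.04 m and linear speed of stamp above 0.6 m/s and contact force between the fingers and stamp below 0.1 N).
It fails at once if the drawer is slammed (moving in faster than 0.45 m/s) (velocity of joint drawer below -0.45 m/s).
It also fails if it takes over 72 s, if anything falls off the work surface, if the arm or the gripper's body presses on something with over 40 N, if the wrist force passes 120 N, or if a joint passes its speed limit or range.

## Working session

There is one attempt and no reset: what is moved stays moved. The work goes in short steps, Python scripts to look and compute and a tool call to move; the robot and the scene stay as the last step left them, time stands still between calls to the robot, and variables do not carry over. Pictures are saved under pics/ and viewed, at most 13 in all, crops included, and the job is handed in when it is done.

Besides the shell and the picture viewer there is one more tool, called after ">>>" as name(argument=value, ...) on one line, values as JSON. arm_command: Moves the arm, as the interface text tells. Its arguments: {"type":"object","properties":{"plan":{"type":"array","items":{"type":"array","items":{"type":"array","items":{"type":"number"}}}},"force":{"type":"number"}},"required":["plan"]}

```bash
mkdir -p pics; ls; cat > h.py <<'E'
import numpy as np, cv2
from plant import robot
from scipy.spatial.transform import Rotation as Ro
def rot(q): return Ro.from_quat(np.roll(q,-1)).as_matrix()
def px2w(c,r,col,z=None,h=None):
    K=c['mtx']; d=np.array([(col-K[0,2])/K[0,0],(r-K[1,2])/K[1,1],1])
    R=c['R'];t=c['t']
    if h is not None:
        o=-R.T@t; v=R.T@d; return o+v*(h-o[2])/v[2]
    if z is None: z=c['range_z'][int(round(r)),int(round(col))]
    return R.T@(d*z-t)
def cloud(c):
    H,W=c['range_z'].shape; K=c['mtx']; v,u=np.mgrid[:H,:W]; z=c['range_z']
    P=np.stack([(u-K[0,2])/K[0,0]*z,(v-K[1,2])/K[1,1]*z,z],-1)
    return (P-c['t'])@c['R']
E
python3 - <<'E'
from h import *
s=robot.get_state(); print(s['position'],s['ee_rot'])
ims=[]
for n in ['top','side']:
    c=robot.capture(n); ims.append(c['frame'])
    cv2.imwrite(f'pics/{n}0.png',c['frame'][...,::-1]); np.save(f'{n}0.npy',c,allow_pickle=True)
    for t in ['unit','front','handle','well','stamp','key','rest','paint','glue_jar','cup']:
        for k in robot.landmark_of(c,t)[:3]:
            r,cc=k['at']; r_=int(np.clip(r,0,419)); c_=int(np.clip(cc,0,559))
            print(n,t,np.round([r,cc],0),round(k['conf'],2),np.round(px2w(c,r_,c_),3))
E
```

```text
pics
[ 0.25000668 -0.57203923  0.21647742] [-1.05018721e-03  9.78878835e-01  2.04438556e-01 -2.55513196e-05]
top unit [215. 367.] 0.83 [ 0.575 -0.234  0.019]
top unit [237. 368.] 0.53 [ 0.52  -0.241 -0.005]
top unit [182. 280.] 0.23 [0.663 0.001 0.007]
top front [222. 373.] 0.83 [ 0.553 -0.238  0.084]
top handle [237. 368.] 0.9 [ 0.517 -0.24  -0.003]
top well [207. 368.] 0.94 [ 0.589 -0.22   0.1  ]
top well [256. 106.] 0.24 [0.456 0.448 0.049]
top stamp [210. 187.] 0.61 [0.579 0.24  0.069]
top stamp [218. 235.] 0.61 [0.562 0.121 0.011]
top stamp [225. 140.] 0.6 [0.539 0.373 0.017]
top key [200. 186.] 0.74 [0.602 0.243 0.068]
top key [214. 244.] 0.62 [0.575 0.099 0.024]
top key [224. 137.] 0.47 [0.545 0.383 0.01 ]
top rest [214. 193.] 0.65 [0.566 0.222 0.095]
top paint [256. 104.] 0.87 [0.458 0.451 0.061]
top glue_jar [255. 446.] 0.97 [ 0.47  -0.428  0.06 ]
top cup [177. 280.] 0.92 [0.677 0.001 0.003]
top cup [203. 369.] 0.61 [ 0.6   -0.222  0.102]
side unit [174. 303.] 0.59 [ 0.548 -0.233  0.079]
side unit [189. 293.] 0.57 [ 0.557 -0.154  0.067]
side front [167. 301.] 0.57 [ 0.578 -0.313  0.043]
side handle [180. 313.] 0.9 [ 0.53  -0.315  0.002]
side well [183. 284.] 0.76 [ 0.612 -0.241  0.016]
side stamp [281. 240.] 0.83 [0.566 0.249 0.061]
side stamp [258. 266.] 0.71 [0.541 0.125 0.03 ]
side stamp [329. 231.] 0.52 [0.542 0.374 0.025]
side key [336. 226.] 0.66 [ 0.553  0.376 -0.002]
side key [275. 230.] 0.65 [0.596 0.245 0.065]
side key [250. 258.] 0.49 [ 0.585  0.075 -0.   ]
side rest [294. 242.] 0.91 [0.554 0.274 0.039]
side paint [379. 249.] 0.57 [0.445 0.487 0.037]
side paint [162. 337.] 0.54 [ 0.475 -0.417  0.021]
side glue_jar [162. 335.] 0.9 [ 0.484 -0.429  0.016]
side cup [228. 240.] 0.63 [0.666 0.023 0.018]
side cup [162. 336.] 0.38 [ 0.478 -0.418  0.02 ]
```

View pics/top0.png

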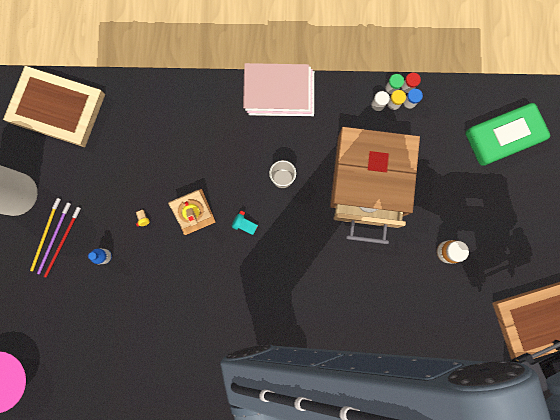

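View pics/side0.png

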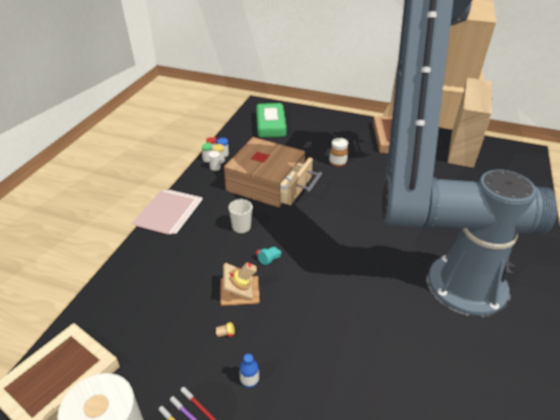

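Candidates for the stamp in the top view, as (row, col): the yellow/wooden one in the rest (210,187), the turquoise one lying down (222,245), and a small yellow one lying down (217,141). I choose the one in the rest, and check it in a close crop. The chest is at (170,378), the drawer front at (218,370) and the handle bar at (240,368).

```bash
python3 - <<'E'
from h import *
c=np.load('top0.npy',allow_pickle=True).item(); s=np.load('side0.npy',allow_pickle=True).item()
a=cv2.resize(c['frame'][180:245,160:230],None,fx=6,fy=6,interpolation=cv2.INTER_CUBIC)
b=cv2.resize(s['frame'][250:310,210:270],None,fx=6.5,fy=6.5,interpolation=cv2.INTER_CUBIC)
b=b[:390,:380]; cv2.imwrite('pics/crop1.png',np.hstack([a[:390],b])[...,::-1])
P=cloud(c)
print('cam',-c['R'].T@c['t'])
# chest roof
m=(abs(P[...,2]-.098)<.012)&(P[...,0]>.5)&(P[...,0]<.9)&(P[...,1]<-.08)&(P[...,1]>-.36)
X=P[m]; r=cv2.minAreaRect(X[:,:2].astype(np.float32)); print('roof',np.median(X[:,2]),r,cv2.boxPoints(r))
# colour red on roof centre
S=cloud(s)
# rest: all points >0.006
for n,Q in (('top',P),('side',S)):
  m=(Q[...,2]>.008)&(abs(Q[...,0]-.57)<.09)&(abs(Q[...,1]-.245)<.075)
  X=Q[m]; r=cv2.minAreaRect(X[:,:2].astype(np.float32)); print('rest',n,len(X),r,cv2.boxPoints(r).round(3).tolist())
# colours
for n,cc,Q in (('top',c,P),('side',s,S)):
  hsv=cv2.cvtColor(cc['frame'],cv2.COLOR_RGB2HSV).astype(int)
  reg=(abs(Q[...,0]-.57)<.09)&(abs(Q[...,1]-.245)<.075)
  for nm,mk in (('yellow',(hsv[...,0]>22)&(hsv[...,0]<34)&(hsv[...,1]>150)),('red',((hsv[...,0]<6)|(hsv[...,0]>174))&(hsv[...,1]>150))):
    k=reg&mk; v,u=np.nonzero(k); print(n,nm,k.sum(),Q[k].mean(0).round(3),v.mean(),u.mean())
    if nm=='red': print(np.c_[v,u,Q[k].round(3)])
  k=(abs(Q[...,0]-.7)<.2)&(abs(Q[...,1]+.23)<.1)&((hsv[...,0]<6)|(hsv[...,0]>174))&(hsv[...,1]>150)
  print('roofred',n,k.sum(),Q[k].mean(0))
E
```

```text
cam [ 0.44466327 -0.00275639  1.32998413]
roof 0.09803114095256858 ((0.668549120426178, -0.24520441889762878), (0.20144546031951904, 0.2350374162197113), 83.81417846679688) [[ 0.5408614  -0.33267766]
 [ 0.77453035 -0.35800374]
 [ 0.7962368  -0.15773118]
 [ 0.5625679  -0.1324051 ]]
rest top 1138 ((0.5670567154884338, 0.2395060956478119), (0.10111239552497864, 0.1181870698928833), 31.127195358276367) [[0.49300000071525574, 0.2639999985694885], [0.5540000200271606, 0.16300000250339508], [0.640999972820282, 0.2150000035762787], [0.5799999833106995, 0.3160000145435333]]
rest side 1026 ((0.5735684037208557, 0.23993155360221863), (0.09916803240776062, 0.08922086656093597), 23.519763946533203) [[0.5099999904632568, 0.26100000739097595], [0.5460000038146973, 0.17900000512599945], [0.6370000243186951, 0.21899999678134918], [0.6010000109672546, 0.3009999990463257]]
top yellow 125 [0.577 0.233 0.059] 210.16 190.176
top red 26 [0.567 0.23  0.09 ] 212.92307692307693 189.0
[[2.02e+02 1.85e+02 5.97e-01 2.47e-01 6.40e-02]
 [2.02e+02 1.86e+02 5.96e-01 2.42e-01 7.30e-02]
 [2.02e+02 1.87e+02 5.97e-01 2.
[... 1176 characters left out ...]
side yellow 0 [nan nan nan] nan nan
side red 9 [0.573 0.234 0.081] 269.8888888888889 239.55555555555554
[[2.64e+02 2.49e+02 5.51e-01 2.21e-01 9.80e-02]
 [2.64e+02 2.50e+02 5.49e-01 2.19e-01 9.70e-02]
 [2.65e+02 2.49e+02 5.51e-01 2.22e-01 9.60e-02]
 [2.65e+02 2.50e+02 5.49e-01 2.20e-01 9.50e-02]
 [2.73e+02 2.32e+02 5.91e-01 2.43e-01 7.20e-02]
 [2.74e+02 2.31e+02 5.93e-01 2.44e-01 6.80e-02]
 [2.74e+02 2.32e+02 5.90e-01 2.44e-01 7.00e-02]
 [2.75e+02 2.31e+02 5.93e-01 2.45e-01 6.60e-02]
 [2.75e+02 2.32e+02 5.89e-01 2.46e-01 6.80e-02]]
roofred side 106 [ 0.70197559 -0.24770149  0.09789734]<stdin>:22: RuntimeWarning: Mean of empty slice.
  ret = um.true_divide(
  ret = ret.dtype.type(ret / rcount)
```

View pics/crop1.png

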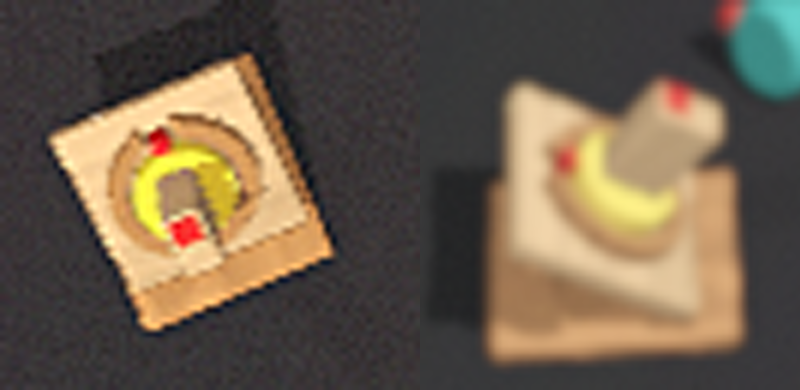

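The crop confirms it. The large yellow-footed stamp sits in the rest with its key up-slope at about (140,160) in the crop, and its handle with the red mark leans to the rest's -x. Next come the chest and handle geometry and a move helper.

```bash
cat >> h.py <<'E'
def down(yaw,tilt=0):
    # tool z down, tool x at yaw; tilt leans tool z towards +tool x heading
    a=np.array([np.cos(yaw),np.sin(yaw),0]);z=np.array([0,0,1.])
    tz=np.sin(tilt)*a-np.cos(tilt)*z; tx=np.cos(tilt)*a+np.sin(tilt)*z
    return np.stack([tx,np.cross(tz,tx),tz],1)
def go(pos,R,s=None):
    s=s or robot.get_state(); R0=rot(s['ee_rot']); p0=np.array(s['position'])
    d=R0.T@(np.array(pos)-p0)*100; w=Ro.from_matrix(R0.T@R).as_rotvec()
    n=max(np.linalg.norm(d)/4.17,np.degrees(np.linalg.norm(w))/7.16)
    print('shift cm',d.round(2),'turn',w.round(3),'rows',round(n,1)); return d,w
E
python3 - <<'E'
from h import *
c=np.load('top0.npy',allow_pickle=True).item(); s=np.load('side0.npy',allow_pickle=True).item()
for n,cc in (('top',c),('side',s)):
  P=cloud(cc)
  m=(abs(P[...,2]-.098)<.005)&(P[...,0]>.5)&(P[...,0]<.9)&(P[...,1]<-.08)&(P[...,1]>-.38)
  m=cv2.morphologyEx(m.astype(np.uint8),cv2.MORPH_OPEN,np.ones((3,3)))>0
  X=P[m]; r=cv2.minAreaRect(X[:,:2].astype(np.float32)); print(n,'roof',r,cv2.boxPoints(r).round(3).tolist())
  hsv=cv2.cvtColor(cc['frame'],cv2.COLOR_RGB2HSV).astype(int)
  k=m&((hsv[...,0]<6)|(hsv[...,0]>174))&(hsv[...,1]>150)
  print('red',np.median(P[k],0))
  # handle bar: points z .05-.072 in front of chest
  g=np.array([.568,-.235]); ex=np.array([.994,-.108]); ey=np.array([.108,.994])
  for lo,hi,nm in ((.05,.075,'bar'),(.078,.092,'front')):
    k=(P[...,2]>lo)&(P[...,2]<hi); X=P[k]; d=X[:,:2]-g; a=d@ex;b=d@ey
    k=(a>-.14)&(a<.01)&(abs(b)<.12); print(nm,k.sum()); 
    if k.sum(): 
      h=np.histogram(a[k],bins=np.arange(-.14,.011,.01)); print(h[0]); print(np.percentile(b[k],[1,50,99]).round(3))
E
```

```text
top roof ((0.6853448748588562, -0.24701589345932007), (0.20144538581371307, 0.2011713683605194), 83.72545623779297) [[0.5740000009536743, -0.335999995470047], [0.7739999890327454, -0.3580000102519989], [0.7960000038146973, -0.15800000727176666], [0.5960000157356262, -0.13600000739097595]]
red [ 0.70598791 -0.24646271  0.09967092]
bar 347
[  0   0   0   0   0   0   0 110  82  22  24  24  71   1  13]
[-0.082  0.003  0.088]
front 339
[  0   0   0   0   0   0   0   0   0   0   0   0 185 154   0]
[-0.084  0.002  0.088]
side roof ((0.6805076599121094, -0.24209628999233246), (0.20675645768642426, 0.20034459233283997), 83.98052215576172) [[0.5699999928474426, -0.33399999141693115], [0.7689999938011169, -0.35499998927116394], [0.7910000085830688, -0.15000000596046448], [0.5920000076293945, -0.1289999932050705]]
red [ 0.70261039 -0.24710978  0.09777963]
bar 259
[ 0  0  0  0  0  0 12 65 14 15 11 80 59  1  2]
[-0.078  0.017  0.093]
front 140
[  0   0   0   0   0   0   0   0   0   0   0  22 109   9   0]
[-0.078  0.013  0.091]
```

```bash
python3 - <<'E'
from h import *
F=np.array([.584,-.235]); ex=np.array([.994,-.108]); ey=np.array([.108,.994])
for n in ('top','side'):
  cc=np.load(n+'0.npy',allow_pickle=True).item(); P=cloud(cc)
  k=(P[...,2]>.05)&(P[...,2]<.08); X=P[k]; d=X[:,:2]-F; a=d@ex;b=d@ey
  for b0 in (-.03,0,.03):
    k=(a>-.14)&(a<-.068)&(abs(b-b0)<.015); print(n,b0,k.sum(),np.percentile(a[k],[3,50,97]).round(4),X[k][:,2].max().round(3))
bar=F-.08*ex
print(bar); go([*bar,.20],down(np.arctan2(ey[1],ey[0])))
E
```

```text
top -0.03 56 [-0.0822 -0.077  -0.0689] 0.074
top 0 49 [-0.082  -0.0772 -0.0722] 0.071
top 0.03 52 [-0.082  -0.0768 -0.0686] 0.072
side -0.03 24 [-0.0878 -0.0828 -0.0713] 0.067
side 0 22 [-0.0873 -0.0826 -0.077 ] 0.069
side 0.03 21 [-0.0877 -0.0835 -0.0721] 0.069
[ 0.50448 -0.22636]
shift cm [ 37.17 -21.56   1.75] turn [ 0.     0.    -1.051] rows 10.3
```

>>> arm_command(plan=[[[3.7,-2.2,0.2,0,0,-0.105,0.1],[7.4,-4.4,0.4,0,0,-0.21,0.1],[11.1,-6.6,0.6,0,0,-0.315,0.1],[14.8,-8.6,0.7,0,0,-0.42,0.1],[18.5,-10.8,0.9,0,0,-0.525,0.1],[22.2,-13,1,0,0,-0.63,0.1],[26,-15.1,1.2,0,0,-0.735,0.1],[29.7,-17.2,1.4,0,0,-0.84,0.1],[33.4,-19.4,1.6,0,0,-0.945,0.1],[37.2,-21.6,1.8,0,0,-1.051,0.1]]], force=40)

```text
time: 1.93
position: [0.4974, -0.2354, 0.2003]
ee_rot: [0.0, 0.743, 0.67, 0.0]
contact_force: [0.7, -0.5, 0.3]
gripper_width: 0.464
gripper_force: 0.0
```

```bash
python3 - <<'E'
from h import *
s=robot.get_state(); print(s['position'],s['gripper_width'])
c=robot.capture('wrist'); cv2.imwrite('pics/w1.png',c['frame'][...,::-1])
T=c['T_tool_cam'];print(T.round(3))
K=c['mtx']
def fe(px,h):
    x=(px[1]-K[0,2])/K[0,0];y=(px[0]-K[1,2])/K[1,1];r=np.hypot(x,y)
    d=np.array([np.sin(r)*x/r,np.sin(r)*y/r,np.cos(r)])
    R=rot(s['ee_rot']);o=np.array(s['position'])+R@T[:3,3];v=R@T[:3,:3]@d
    return o+v*(h-o[2])/v[2]
for t,h in (('handle',.062),('front',.086)):
    for k in robot.landmark_of(c,t)[:2]: print(t,k['at'],k['conf'],fe(k['at'],h))
F=np.array([.584,-.235]); ex=np.array([.994,-.108])
go([*(F-.079*ex),.071],down(np.arctan2(.994,.108)),s)
E
```

```text
[ 0.49739645 -0.23537584  0.20027193] 0.4644207598270995
[[ 0.001 -0.96  -0.28   0.078]
 [ 1.     0.001  0.     0.   ]
 [ 0.    -0.28   0.96  -0.166]
 [ 0.     0.     0.     1.   ]]
handle [187.5, 287.1] 0.73 [ 0.50233679 -0.22886517  0.062     ]
front [194.7, 336.9] 0.61 [ 0.54650551 -0.23432726  0.086     ]
shift cm [ 0.97  0.71 12.93] turn [0.001 0.    0.005] rows 3.1
```

View pics/w1.png

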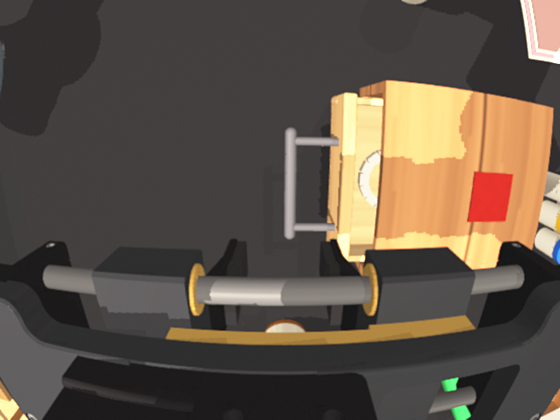

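The wrist view shows the bar handle at about (187,290) and the pale front at (190,340), with the collar just visible in the well. This agrees with the estimates, so I descend and grip the bar.

>>> arm_command(plan=[[[0.9,0.6,3,0,0,0,0.1],[0.9,0.6,6.5,0,0,0,0.1],[0.9,0.6,9.5,0,0,0,0.1],[0.9,0.6,12,0,0,0,0.1],[0.9,0.6,12.9,0,0,0,0.1],[0.9,0.6,12.9,0,0,0,1],[0.9,0.6,12.9,0,0,0,1],[0.9,0.6,12.9,0,0,0,1],[0.9,0.6,12.9,0,0,0,1],[0.9,0.6,12.9,0,0,0,1]]], force=40)

```text
time: 2.92
position: [0.5042, -0.2296, 0.0727]
ee_rot: [0.002, 0.744, 0.668, 0.0]
contact_force: [0.8, -0.1, 0.4]
gripper_width: 0.158
gripper_force: 0.0
```

>>> arm_command(plan=[[[0,0,0,0,0,0,1],[0,0,0,0,0,0,1],[0,0,0,0,0,0,1],[0,-1,0,0,0,0,1],[0,-2.5,0,0,0,0,1],[0,-4,0,0,0,0,1],[0,-5.5,0,0,0,0,1],[0,-7,0,0,0,0,1],[0,-8,0,0,0,0,1],[0,-8.8,0,0,0,0,1]]], force=40)

```text
time: 3.75
position: [0.4143, -0.2187, 0.0711]
ee_rot: [-0.001, 0.744, 0.668, -0.0]
contact_force: [0.3, -0.3, -0.6]
gripper_width: 0.009
gripper_force: 0.0
```

>>> arm_command(plan=[[[0,-0.3,0,0,0,0,1],[0,-0.6,0,0,0,0,1],[0,-0.6,0,0,0,0,1]]])

```text
time: 4.0
position: [0.4098, -0.2188, 0.0711]
ee_rot: [0.0, 0.744, 0.668, 0.0]
contact_force: [-0.8, -0.4, -0.8]
gripper_width: 0.008
gripper_force: 0.0
```

```bash
python3 - <<'E'
from h import *
c=robot.capture('top'); s=robot.capture('side')
a=cv2.resize(c['frame'][150:290,330:480],None,fx=2.6,fy=2.6); b=cv2.resize(s['frame'][130:270,260:410],None,fx=2.6,fy=2.6)
cv2.imwrite('pics/m1.png',np.hstack([a,b])[...,::-1])
F=np.array([.584,-.235]); ex=np.array([.994,-.108]); ey=np.array([.108,.994])
for n,cc in (('top',c),('side',s)):
  for t,h in (('handle',.062),('front',.086)):
    for k in robot.landmark_of(cc,t)[:2]:
      X=px2w(cc,*k['at'],h=h); print(n,t,k['conf'],X.round(3),((X[:2]-F)@ex).round(3))
E
```

```text
top handle 0.7 [ 0.51  -0.231  0.062] -0.074
top front 0.58 [ 0.556 -0.235  0.086] -0.028
top front 0.18 [0.578 0.23  0.086] -0.056
side handle 0.68 [ 0.508 -0.231  0.062] -0.076
side front 0.56 [ 0.552 -0.235  0.086] -0.031
```

View pics/m1.png

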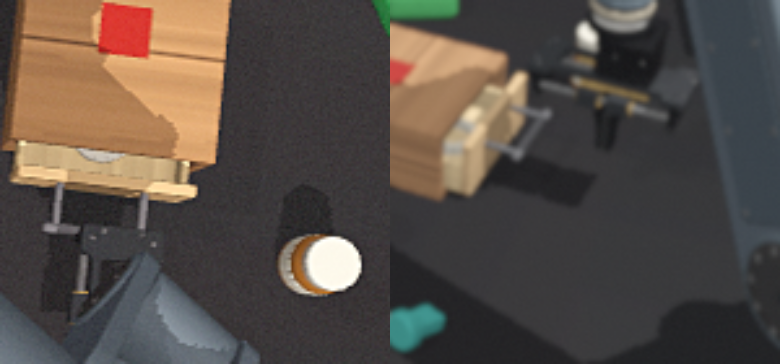

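The drawer has hardly moved, with the handle still at about 75 mm from the chest front, so the fingers closed without holding the bar. I'll go back and check the grip before pulling.

```bash
python3 - <<'E'
from h import *
R=down(np.arctan2(.994,.108)); go([.507,-.229,.13],R); go([.507,-.229,.067],R)
E
```

```text
shift cm [ 0.03  9.72 -5.89] turn [0.    0.    0.001] rows 2.7
shift cm [0.03 9.72 0.41] turn [0.    0.    0.001] rows 2.3
```

>>> arm_command(plan=[[[0,0,-4,0,0,0,0.1],[0,2,-6,0,0,0,0.1],[0,6,-6,0,0,0,0.1],[0,9.7,-6,0,0,0,0.1],[0,9.7,-6,0,0,0,0.1],[0,9.7,-6,0,0,0,0.1],[0,9.7,-6,0,0,0,0.1],[0,9.7,-3,0,0,0,0.1],[0,9.7,-1,0,0,0,0.1],[0,9.7,0.4,0,0,0,0.1]]])

```text
time: 5.13
position: [0.5036, -0.2278, 0.0653]
ee_rot: [-0.002, 0.744, 0.668, -0.001]
contact_force: [-1.1, 0.5, -0.0]
gripper_width: 0.444
gripper_force: 0.0
```

>>> arm_command(plan=[[[0,0,0,0,0,0,0.1],[0,0,0,0,0,0,1],[0,0,0,0,0,0,1],[0,0,0,0,0,0,1],[0,0,0,0,0,0,1],[0,0,0,0,0,0,1],[0,0,0,0,0,0,1],[0,0,0,0,0,0,1]]])

```text
time: 5.8
position: [0.5065, -0.2292, 0.0675]
ee_rot: [0.0, 0.744, 0.668, 0.0]
contact_force: [0.6, 0.9, 0.2]
gripper_width: 0.034
gripper_force: 0.0
```

```bash
python3 - <<'E'
from h import *
s=robot.get_state(); print(s['position'],s['gripper_width'],s['gripper_force'])
c=robot.capture('wrist'); s2=robot.capture('side')
a=cv2.resize(c['frame'],(520,390)); b=cv2.resize(s2['frame'][130:240,270:348],(276,390))
cv2.imwrite('pics/w2.png',np.hstack([a,b])[...,::-1])
E
```

```text
[ 0.5065018  -0.22919574  0.06748119] 0.034360398693733696 0.0
```

View pics/w2.png

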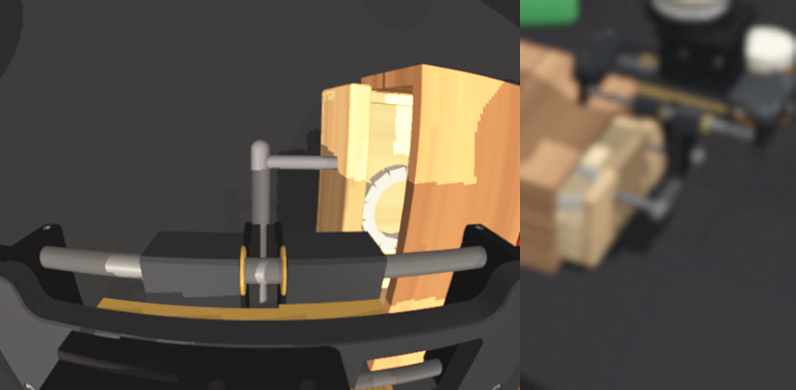

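The wrist view shows the bar running under and between the fingers at about (290,262), yet they close freely to 3 mm. The bar must lie outside the pads vertically, so I check the heights with depth.

```bash
python3 - <<'E'
from h import *
s=robot.get_state(); c=robot.capture('wrist'); K=c['mtx']; T=c['T_tool_cam']; z=c['range_z']
v,u=np.mgrid[:420,:560]; x=(u-K[0,2])/K[0,0]; y=(v-K[1,2])/K[1,1]; r=np.hypot(x,y)+1e-9
P=np.stack([np.tan(r)*x/r*z,np.tan(r)*y/r*z,z],-1)
R=rot(s['ee_rot']); W=(P@T[:3,:3].T+T[:3,3]); G=W@R.T+s['position']
for row in (165,190,210,230,240,250,265,280,300,320):
    print(row,[(cc,*(G[row,cc]*1000).round(0).astype(int)) for cc in (270,276,282,288,294) if z[row,cc]>0])
f=robot.capture('side'); Q=cloud(f); s=robot.get_state()
D=(Q-s['position'])@R
k=(abs(D[...,0])<.03)&(abs(D[...,1])<.05)&(abs(D[...,2])<.06)
v,u=np.nonzero(k)
for lo in np.arange(-.06,.06,.01):
    m=k&(D[...,2]>=lo)&(D[...,2]<lo+.01); 
    if m.sum(): print(lo.round(2),m.sum(),D[m].min(0).round(3),D[m].max(0).round(3))
E
```

```text
165 [(270, np.int64(502), np.int64(-188), np.int64(0)), (276, np.int64(508), np.int64(-178), np.int64(66)), (282, np.int64(512), np.int64(-179), np.int64(66)), (288, np.int64(515), np.int64(-179), np.int64(65)), (294, np.int64(519), np.int64(-190), np.int64(0))]
190 [(270, np.int64(499), np.int64(-207), np.int64(-2)), (276, np.int64(507), np.int64(-191), np.int64(66)), (282, np.int64(510), np.int64(-192), np.int64(66)), (288, np.int64(513), np.int64(-192), np.int64(66)), (294, np.int64(517), np.int64(-209), np.int64(-2))]
210 [(270, np.int64(498), np.int64(-222), np.int64(0)), (276, np.int64(506), np.int64(-202), np.int64(67)), (282, np.int64(509), np.int64(-203), np.int64(66)), (288, np.int64(512), np.int64(-204), np.int64(64)), (294, np.int64(516), np.int64(-224), np.int64(-1))]
230 [(270, np.int64(496), np.int64(-238), np.int64(0)), (276, np.int64(504), np.int64(-214), np.int64(66)), (282, np.int64(508), np.int64(-214), np.int64(67)), (288, np.int64(511), np.int64(-215), np.int64(65)), (294, np.int64(514), np.int64(-241), np.int64(-2))]
240 [(270, np.int64(501), np.int64(-216), np
[... 1497 characters left out ...]
.int64(120)), (294, np.int64(511), np.int64(-236), np.int64(120))]
-0.06 18 [ 0.003 -0.019 -0.059] [ 0.016  0.012 -0.05 ]
-0.05 25 [ 0.005 -0.017 -0.05 ] [ 0.014  0.012 -0.04 ]
-0.04 24 [-0.009 -0.014 -0.04 ] [ 0.015  0.012 -0.03 ]
-0.03 19 [-0.005 -0.012 -0.03 ] [ 0.025  0.049 -0.02 ]
-0.02 58 [-0.027 -0.013 -0.02 ] [ 0.029  0.049 -0.01 ]
-0.01 32 [-0.028 -0.012 -0.01 ] [ 0.028  0.042 -0.   ]
0.0 39 [-0.025 -0.011  0.   ] [0.029 0.045 0.009]
0.01 18 [-0.03   0.039  0.011] [0.025 0.043 0.02 ]
0.02 15 [-0.027  0.039  0.021] [0.029 0.043 0.029]
0.03 13 [-0.03   0.04   0.032] [0.024 0.043 0.04 ]
0.04 13 [-0.028  0.04   0.041] [0.029 0.044 0.05 ]
0.05 7 [-0.029  0.041  0.051] [0.028 0.044 0.059]
```

The visible finger edges seem to end near TCP height at about z=0.07, not 25 mm ahead of it. I'll lift clear and measure the fingertip position in the tool frame.

>>> arm_command(plan=[[[0,0,-3,0,0,0,1],[0,0,-6,0,0,0,0.1],[0,0,-6,0,0,0,0.1],[0,0,-6,0,0,0,0.1],[0,0,-6,0,0,0,0.1],[0,0,-6,0,0,0,0.1],[0,0,-6,0,0,0,0.1],[0,0,-6,0,0,0,0.1]]])

```text
time: 6.67
position: [0.5057, -0.2287, 0.126]
ee_rot: [-0.001, 0.744, 0.668, -0.0]
contact_force: [-0.2, -0.1, -1.0]
gripper_width: 0.416
gripper_force: 0.0
```

```bash
python3 - <<'E'
from h import *
s=robot.get_state(); c=robot.capture('wrist'); K=c['mtx']; T=c['T_tool_cam']; z=c['range_z']
print(s['position'],s['gripper_width'])
v,u=np.mgrid[:420,:560]; x=(u-K[0,2])/K[0,0]; y=(v-K[1,2])/K[1,1]; r=np.hypot(x,y)+1e-9
P=np.stack([np.tan(r)*x/r*z,np.tan(r)*y/r*z,z],-1); W=P@T[:3,:3].T+T[:3,3]
k=(abs(W[...,0])<.03)&(abs(W[...,1])<.07)&(z>0)
for lo in np.arange(-.06,.06,.005):
    m=k&(W[...,2]>=lo)&(W[...,2]<lo+.005)
    if m.sum(): print(lo.round(3),m.sum(),W[m].min(0).round(3),W[m].max(0).round(3))
R=rot(s['ee_rot'])
for n in('side','top'):
  f=robot.capture(n); D=(cloud(f)-s['position'])@R
  k=(abs(D[...,0])<.03)&(abs(D[...,1])<.06)&(abs(D[...,2])<.05); print(n,k.sum())
  for lo in np.arange(-.05,.05,.005):
    m=k&(D[...,2]>=lo)&(D[...,2]<lo+.005)
    if m.sum(): print(lo.round(3),m.sum(),D[m].min(0).round(3),D[m].max(0).round(3))
E
```

```text
[ 0.50566681 -0.22869537  0.12600265] 0.415870918690559
-0.06 125 [-0.01  -0.023 -0.06 ] [ 0.005  0.023 -0.055]
-0.055 536 [-0.01  -0.023 -0.055] [ 0.002  0.023 -0.05 ]
-0.05 118 [-0.008 -0.03  -0.05 ] [ 0.013  0.031 -0.045]
-0.045 314 [-0.009 -0.03  -0.045] [ 0.013  0.031 -0.04 ]
-0.04 247 [-0.007 -0.03  -0.04 ] [ 0.013  0.03  -0.035]
-0.035 258 [ 0.003 -0.028 -0.035] [ 0.013  0.029 -0.03 ]
-0.03 264 [ 0.001 -0.027 -0.03 ] [ 0.013  0.028 -0.025]
-0.025 205 [-0.001 -0.027 -0.025] [ 0.013  0.027 -0.02 ]
-0.02 216 [-0.004 -0.027 -0.02 ] [ 0.012  0.027 -0.015]
-0.015 211 [-0.006 -0.027 -0.015] [ 0.013  0.027 -0.01 ]
-0.01 195 [-0.009 -0.027 -0.01 ] [ 0.012  0.027 -0.005]
-0.005 33 [ 0.004 -0.026 -0.005] [ 0.012  0.027 -0.003]
0.035 135 [-0.03   0.044  0.039] [0.03  0.055 0.04 ]
0.04 1177 [-0.03   0.044  0.04 ] [0.03  0.057 0.045]
0.045 103 [-0.025  0.044  0.045] [0.03  0.045 0.05 ]
0.05 104 [-0.027  0.044  0.05 ] [0.03  0.045 0.055]
0.055 568 [-0.03  -0.004  0.055] [0.03  0.045 0.06 ]
side 170
-0.05 15 [ 0.001 -0.034 -0.05 ] [ 0.017  0.025 -0.045]
-0.045 13 [-0.004 -0.034 -0.045] [ 0.016  0.03  -0.04 ]
-0.04 19 [-0.005 -0.033 -0.04 ] [ 0.017  0.029 -0.035]
-0.035 10 [-0.006 -0.031 -0.035] [ 0.014  0.025 -0.03 ]
-0.03 12 [-0.002 -0.031 -0.03 ] [ 0.016  0.024 -0.025]
-0.025 11 [-0.006 -0.029 -0.024] [ 0.014  0.024 -0.021]
-0.02 15 [-0.011 -0.03  -0.02 ] [ 0.016  0.024 -0.016]
-0.015 11 [-0.006 -0.03  -0.015] [ 0.018  0.022 -0.01 ]
-0.01 13 [-0.008 -0.03  -0.01 ] [ 0.012  0.025 -0.005]
-0.005 3 [ 0.005 -0.024 -0.004] [ 0.011  0.024 -0.002]
0.035 6 [-0.018  0.043  0.038] [0.026 0.051 0.04 ]
0.04 31 [-0.03   0.042  0.04 ] [0.03  0.054 0.045]
0.045 11 [-0.028  0.042  0.045] [0.025 0.054 0.05 ]
top 23
0.035 8 [0.02  0.047 0.037] [0.028 0.057 0.04 ]
0.04 14 [0.02  0.047 0.04 ] [0.03  0.058 0.044]
0.045 1 [0.018 0.046 0.05 ] [0.018 0.046 0.05 ]
```

Both cameras put the fingertips about 3 mm behind the reported TCP, so the real tool is 28 mm shorter than stated. The grasp point is therefore at tool z ≈ -22 mm, and I use that from now on. I descend with TCP z at 0.040.

>>> arm_command(plan=[[[0,0,3,0,0,0,0.1],[0,0,6,0,0,0,0.1],[0,0,8,0,0,0,0.1],[0,0,8.6,0,0,0,0.1],[0,0,8.6,0,0,0,0.1]]])

```text
time: 7.23
position: [0.5052, -0.2284, 0.0393]
ee_rot: [-0.002, 0.744, 0.668, -0.0]
contact_force: [0.0, 0.7, -0.4]
gripper_width: 0.453
gripper_force: 0.0
```

>>> arm_command(plan=[[[0,0,0,0,0,0,1],[0,0,0,0,0,0,1],[0,0,0,0,0,0,1],[0,0,0,0,0,0,1],[0,0,0,0,0,0,1],[0,0,0,0,0,0,1],[0,0,0,0,0,0,1],[0,0,0,0,0,0,1]]], force=40)

```text
time: 7.9
position: [0.5065, -0.2293, 0.0419]
ee_rot: [0.0, 0.744, 0.668, 0.0]
contact_force: [-1.3, 1.3, 5.6]
gripper_width: 0.108
gripper_force: 40.0
```

>>> arm_command(plan=[[[0,-0.5,0,0,0,0,1],[0,-1.5,0,0,0,0,1],[0,-2.8,0,0,0,0,1],[0,-4.1,0,0,0,0,1],[0,-5.4,0,0,0,0,1],[0,-6.7,0,0,0,0,1],[0,-8,0,0,0,0,1],[0,-8.8,0,0,0,0,1],[0,-9.3,0,0,0,0,1],[0,-9.3,0,0,0,0,1]]])

```text
time: 8.73
position: [0.4124, -0.2189, 0.0418]
ee_rot: [-0.0, 0.744, 0.668, -0.0]
contact_force: [-1.2, 0.5, 9.2]
gripper_width: 0.111
gripper_force: 40.0
```

>>> arm_command(plan=[[[0,-0.2,0,0,0,0,1],[0,-0.4,0,0,0,0,1],[0,-0.4,0,0,0,0,1]]])

```text
time: 8.98
position: [0.4095, -0.2186, 0.0418]
ee_rot: [0.0, 0.744, 0.668, 0.0]
contact_force: [-0.1, 2.4, 8.7]
gripper_width: 0.112
gripper_force: 40.0
```

>>> arm_command(plan=[[[0,-0.2,0,0,0,0,1],[0,-0.4,0,0,0,0,1],[0,-0.4,0,0,0,0,1]]])

```text
time: 9.23
position: [0.4095, -0.2188, 0.0419]
ee_rot: [0.004, 0.745, 0.667, 0.002]
contact_force: [12.2, 7.8, 3.8]
gripper_width: 0.113
gripper_force: 40.0
```

>>> arm_command(plan=[[[0,0.3,0,0,0,0,1],[0,0.4,0,0,0,0,0.1],[0,0.4,0,0,0,0,0.1],[0,0.4,0,0,0,0,0.1],[0,0.4,0,0,0,0,0.1],[0,0.4,0,0,0,0,0.1],[0,0.4,0,0,0,0,0.1],[0,0.4,-3,0,0,0,0.1],[0,0.4,-7,0,0,0,0.1],[0,0.4,-11,0,0,0,0.1]]])

```text
time: 10.07
position: [0.4087, -0.2179, 0.1512]
ee_rot: [-0.002, 0.744, 0.668, -0.0]
contact_force: [0.5, -0.7, -1.5]
gripper_width: 0.448
gripper_force: 0.0
```

```bash
cat >> h.py <<'E'
def stampR(): return down(np.radians(24.5),np.radians(35))
def fe(c,s,px,h):
    K=c['mtx'];T=c['T_tool_cam'];x=(px[1]-K[0,2])/K[0,0];y=(px[0]-K[1,2])/K[1,1];r=np.hypot(x,y)
    d=np.array([np.sin(r)*x/r,np.sin(r)*y/r,np.cos(r)])
    R=rot(s['ee_rot']);o=np.array(s['position'])+R@T[:3,3];v=R@T[:3,:3]@d
    return o+v*(h-o[2])/v[2]
def wcloud(c,s):
    K=c['mtx']; T=c['T_tool_cam']; z=c['range_z']
    v,u=np.mgrid[:420,:560]; x=(u-K[0,2])/K[0,0]; y=(v-K[1,2])/K[1,1]; r=np.hypot(x,y)+1e-9
    P=np.stack([np.tan(r)*x/r*z,np.tan(r)*y/r*z,z],-1); W=P@T[:3,:3].T+T[:3,3]
    return W@rot(s['ee_rot']).T+s['position']
E
python3 - <<'E'
from h import *
R=stampR(); O=np.array([.577,.236,.045]); G=O-R[:,2]*.042
s=robot.get_state(); print(s['position'],s['gripper_width'])
tgt=G+R[:,2]*(.022-.13); print(tgt); go(tgt,R)
E
```

```text
[ 0.40873816 -0.21785195  0.15117963] 0.4483752890514582
[0.49871015 0.20032126 0.16787281]
shift cm [42.55  4.42 -1.57] turn [-0.32   0.554  1.   ] rows 10.3
```

>>> arm_command(plan=[[[3,0.4,-3,-0.02,0.03,0.06,-1],[7,0.9,-5,-0.05,0.09,0.16,-1],[11,1.3,-6,-0.09,0.15,0.27,-1],[15,1.8,-7,-0.12,0.21,0.38,-1],[19,2.2,-7,-0.15,0.27,0.48,-1],[23,2.6,-7,-0.18,0.32,0.58,-1],[27,3,-6,-0.21,0.38,0.68,-1],[31,3.4,-5,-0.25,0.43,0.78,-1],[35,3.8,-4,-0.28,0.49,0.88,-1],[38.5,4,-3,-0.3,0.53,0.95,-1]]])

```text
time: 10.9
position: [0.4882, 0.1421, 0.188]
ee_rot: [-0.062, 0.926, 0.252, 0.274]
contact_force: [1.0, 0.6, 0.6]
gripper_width: 0.989
gripper_force: 0.0
```

```bash
python3 - <<'E'
from h import *
R=stampR(); O=np.array([.577,.236,.045]); G=O-R[:,2]*.042
go(G+R[:,2]*(.022-.13),R)
E
```

```text
shift cm [ 2.19 -4.56  3.67] turn [-0.034  0.04   0.094] rows 1.5
```

>>> arm_command(plan=[[[1.1,-2.3,1.8,-0.02,0.02,0.05,-1],[2.2,-4.5,3.6,-0.034,0.04,0.094,-1],[2.2,-4.5,3.6,-0.034,0.04,0.094,-1],[2.2,-4.5,3.6,-0.034,0.04,0.094,-1],[2.2,-4.5,3.6,-0.034,0.04,0.094,-1]]])

```text
time: 11.32
position: [0.5, 0.1982, 0.1689]
ee_rot: [-0.063, 0.932, 0.205, 0.294]
contact_force: [-0.2, -0.4, 0.1]
gripper_width: 1.001
gripper_force: 0.0
```

```bash
python3 - <<'E'
from h import *
R=stampR(); O=np.array([.577,.236,.045]); G=O-R[:,2]*.042
s=robot.get_state(); go(G+R[:,2]*(.022-.13),R,s)
c=robot.capture('wrist'); C=wcloud(c,s)
cv2.imwrite('pics/w3.png',c['frame'][...,::-1])
D=(C-O)@R  # stamp frame: x=stamp x, y=-stamp y, -z=up
k=(abs(D[...,0])<.04)&(abs(D[...,1])<.03)&(c['range_z']>0)
m=k&(D[...,2]<-.05)&(D[...,2]>-.07); print('top of handle',m.sum(),np.percentile(D[m],[3,50,97],axis=0).round(4))
m=k&(D[...,2]<-.02)&(D[...,2]>-.05)&(abs(D[...,1])<.02); print('side',m.sum(),np.percentile(D[m],[3,50,97],axis=0).round(4))
hsv=cv2.cvtColor(c['frame'],cv2.COLOR_RGB2HSV).astype(int)
red=((hsv[...,0]<6)|(hsv[...,0]>174))&(hsv[...,1]>150)
for nm,m in (('mark',k&red&(D[...,2]<-.045)),('key',k&red&(D[...,2]>-.025))): print(nm,m.sum(),D[m].mean(0).round(4))
ye=k&(hsv[...,0]>20)&(hsv[...,0]<34)&(hsv[...,1]>150)&(D[...,2]>-.03); print('yellow',np.percentile(D[ye],[3,50,97],axis=0).round(4))
E
```

```text
shift cm [-0.08 -0.25  0.06] turn [-0.001  0.     0.005] rows 0.1
top of handle 747 [[-0.0135 -0.0083 -0.0607]
 [ 0.0015  0.     -0.0592]
 [ 0.0145  0.0083 -0.0538]]
side 144 [[ 0.0127 -0.0079 -0.0494]
 [ 0.0145  0.0006 -0.0357]
 [ 0.0148  0.0084 -0.0219]]
mark 189 [ 0.0065 -0.0004 -0.0599]
key 60 [ 0.0257  0.0001 -0.0126]
yellow [[-0.0153 -0.0197 -0.0146]
 [ 0.0047  0.0025 -0.0132]
 [ 0.0197  0.0199 -0.0083]]
```

View pics/w3.png

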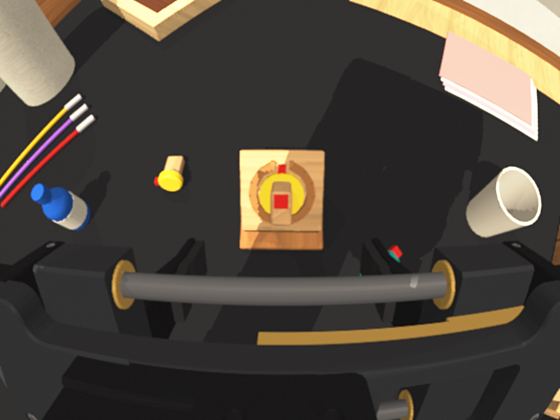

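The wrist view shows the stamp centred, with its handle top at (200,282) and key at (170,282). Depth agrees with my pose to within 1 mm, so I approach along its axis.

>>> arm_command(plan=[[[-0.1,-0.25,2,0,0,0.005,-0.2],[-0.1,-0.25,4.5,0,0,0.005,-0.2],[-0.1,-0.25,7,0,0,0.005,-0.2],[-0.1,-0.25,9.5,0,0,0.005,-0.2],[-0.1,-0.25,11.5,0,0,0.005,-0.2],[-0.1,-0.25,12.7,0,0,0.005,-0.2],[-0.1,-0.25,13.1,0,0,0.005,-0.2],[-0.1,-0.25,13.1,0,0,0.005,-0.2],[-0.1,-0.25,13.1,0,0,0.005,-0.2]]])

```text
time: 12.12
position: [0.5676, 0.2298, 0.0622]
ee_rot: [-0.064, 0.932, 0.201, 0.295]
contact_force: [-0.3, 0.2, 0.9]
gripper_width: 0.606
gripper_force: 0.0
```

```bash
python3 - <<'E'
from h import *
R=stampR(); O=np.array([.577,.236,.045]); G=O-R[:,2]*.042
s=robot.get_state(); print(s['contact_force']); go(G+R[:,2]*.022,R,s)
E
```

```text
[-0.32724613  0.15780649  0.89525459]
shift cm [-0.07 -0.17  0.04] turn [ 0.001 -0.002 -0.003] rows 0.0
```

>>> arm_command(plan=[[[0,0,0,0,0,0,1],[0,0,0,0,0,0,1],[0,0,0,0,0,0,1],[0,0,0,0,0,0,1],[0,0,0,0,0,0,1],[0,0,0,0,0,0,1],[0,0,0,0,0,0,1],[0,0,0,0,0,0,1],[0,0,0,0,0,0,1]]], force=25)

```text
time: 12.87
position: [0.5674, 0.2308, 0.0617]
ee_rot: [-0.064, 0.932, 0.201, 0.295]
contact_force: [-1.5, -0.1, 2.1]
gripper_width: 0.204
gripper_force: 25.0
```

>>> arm_command(plan=[[[0,0,-1,0,0,0,1],[0,0,-2,0,0,0,1],[0,0,-3.5,0,0,0,1],[0,0,-5.5,0,0,0,1],[0,0,-8,0,0,0,1],[0,0,-10.5,0,0,0,1]]])

```text
time: 13.37
position: [0.512, 0.2056, 0.1469]
ee_rot: [-0.064, 0.932, 0.201, 0.294]
contact_force: [-0.6, 0.4, -0.9]
gripper_width: 0.206
gripper_force: 25.0
```

```bash
python3 - <<'E'
from h import *
s=robot.get_state(); print(s['position'],s['gripper_width'],s['gripper_force'])
c=robot.capture('top')
F=np.array([.584,-.235]); ex=np.array([.994,-.108]); ey=np.array([.108,.994])
P=cloud(c)
for t,h in (('handle',.062),('front',.086),('well',.018)):
  for k in robot.landmark_of(c,t)[:2]:
    X=px2w(c,*k['at'],h=h); print(t,k['conf'],k['at'],X.round(4),((X[:2]-F)@ex).round(3),((X[:2]-F)@ey).round(4))
a=(P[...,:2]-F)@ex; b=(P[...,:2]-F)@ey; h=P[...,2]
# collar: z ~.030 white
hsv=cv2.cvtColor(c['frame'],cv2.COLOR_RGB2HSV).astype(int)
m=(abs(a+.065)<.045)&(abs(b)<.05)&(abs(h-.030)<.006)
X=np.c_[a[m],b[m]].astype(np.float32); print(m.sum(),cv2.minEnclosingCircle(X),X.mean(0))
m=(a<-.11)&(a>-.15)&(h>.078)&(h<.095)&(abs(b)<.12); print('front',np.percentile(a[m],[2,50,98]),np.percentile(b[m],[1,99]))
img=cv2.resize(c['frame'][150:270,310:440],None,fx=4.5,fy=4.5,interpolation=cv2.INTER_CUBIC); cv2.imwrite('pics/d1.png',img[...,::-1])
E
```

```text
[0.51195128 0.20562199 0.14689636] 0.20574158850203908 25.000202050432563
handle 0.82 [272.9, 365.4] [ 0.4211 -0.2214  0.062 ] -0.163 -0.0041
front 0.78 [258.0, 369.1] [ 0.459  -0.2268  0.086 ] -0.125 -0.0054
well 0.56 [239.9, 367.7] [ 0.5079 -0.2357  0.018 ] -0.076 -0.0089
262 ((-0.06357316672801971, 0.0067078834399580956), 0.043997786939144135) [-0.06446434  0.00050982]
front [-0.12723994 -0.12147122 -0.11570306] [-0.08477773  0.08631359]
```

View pics/d1.png

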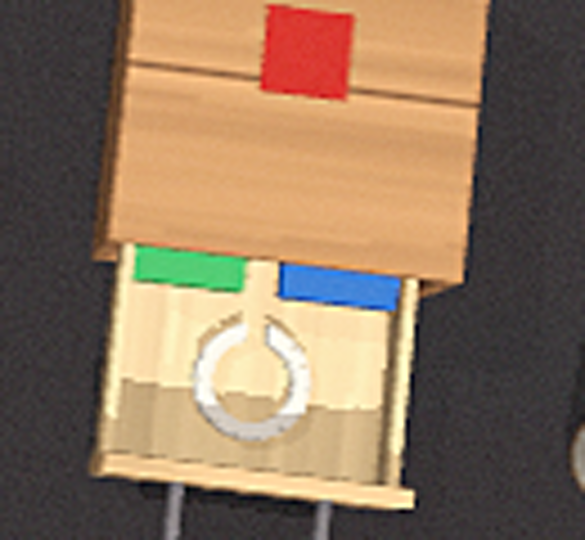

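The view shows the drawer fully out, the collar centred at about (377,252) in the crop and its notch pointing to the back at (320,255). The stamp is held at 18 mm opening. I now work out the well centre and the carry move.

```bash
python3 - <<'E'
from h import *
F=np.array([.584,-.235]); ex=np.array([.994,-.108]); ey=np.array([.108,.994]); W0=F-.065*ex
for n in('top','side'):
  c=robot.capture(n); hsv=cv2.cvtColor(c['frame'],cv2.COLOR_RGB2HSV).astype(int)
  v,u=np.mgrid[:420,:560]; q=c['R']@np.array([*W0,.03])+c['t']; q=c['mtx']@q; q=q[:2]/q[2]; print(n,'expect',q)
  m=(hsv[...,1]<45)&(hsv[...,2]>110)&(np.hypot(u-q[0],v-q[1])<20)
  X=np.array([px2w(c,r,cc,h=.030)[:2] for r,cc in np.argwhere(m)])
  # fit annulus: mean radius ring with lsq on outer edge via minEnclosingCircle
  ab=np.c_[(X-F)@ex,(X-F)@ey].astype(np.float32)
  from scipy.optimize import least_squares
  f=least_squares(lambda p:np.maximum(abs(np.hypot(*(ab-p).T)-.029)-.004,0),[-.065,0],loss='soft_l1',f_scale=.002)
  print(n,m.sum(),'centre ab',f.x.round(4),cv2.minEnclosingCircle(ab),'->',(F+f.x[0]*ex+f.x[1]*ey).round(4))
s=robot.get_state()
R=stampR(); print('stamp in tool at grasp',(R.T@(np.array([.577,.236,.045])-[.5674,.2308,.0617])).round(4))
Rd=down(np.arctan2(-.108,.994)); go([*W0,.2],Rd,s); go([*W0,.11],Rd,s)
E
```

```text
top expect [365.58343772 235.31520412]
top 266 centre ab [-0.0628  0.0006] ((-0.06222368776798248, 0.00037309923209249973), 0.03506840765476227) -> [ 0.5217 -0.2277]
side expect [309.2114471  187.52860217]
side 286 centre ab [-0.079   0.0308] ((-0.058054305613040924, 0.0005234666168689728), 0.1043572723865509) -> [ 0.5087 -0.1959]
stamp in tool at grasp [-0.0007 -0.0008  0.0199]
shift cm [-11.11  39.77 -14.41] turn [-0.164 -0.597  0.516] rows 10.5
shift cm [-16.28  39.78  -7.05] turn [-0.164 -0.597  0.516] rows 10.4
```

>>> arm_command(plan=[[[-1,3,-2.5,-0.012,-0.045,0.039,1],[-2,6.5,-4.5,-0.03,-0.12,0.1,1],[-3,10.5,-6.5,-0.05,-0.18,0.155,1],[-4,14.5,-8.5,-0.07,-0.24,0.21,1],[-5,18.5,-10,-0.085,-0.3,0.26,1],[-6,22.5,-11.5,-0.1,-0.36,0.31,1],[-7.2,26.5,-12.5,-0.12,-0.42,0.365,1],[-8.4,30.5,-13.2,-0.135,-0.48,0.415,1],[-9.6,34.5,-13.8,-0.15,-0.54,0.465,1],[-10.8,38,-14.2,-0.164,-0.597,0.516,1]]])

```text
time: 14.5
position: [0.5098, 0.0367, 0.1815]
ee_rot: [-0.034, 0.994, 0.035, 0.099]
contact_force: [1.8, 1.0, -0.7]
gripper_width: 0.202
gripper_force: 25.0
```

```bash
python3 - <<'E'
from h import *
W=[.5202,-.2287]; go([*W,.12],down(np.arctan2(-.108,.994)))
E
```

```text
shift cm [-1.87 26.87  4.23] turn [-0.079 -0.194  0.178] rows 6.5
```

>>> arm_command(plan=[[[-0.2,4,0.2,-0.015,-0.035,0.03,1],[-0.5,8,0.4,-0.03,-0.07,0.06,1],[-0.8,12,0.8,-0.045,-0.1,0.09,1],[-1.1,16,1.2,-0.055,-0.13,0.12,1],[-1.4,20,1.6,-0.065,-0.16,0.15,1],[-1.5,23.5,2,-0.079,-0.194,0.178,1],[-1.5,26.9,2.2,-0.079,-0.194,0.178,1],[-1.5,26.9,2.2,-0.079,-0.194,0.178,1],[-1.5,26.9,2.2,-0.079,-0.194,0.178,1],[-1.5,26.9,2.2,-0.079,-0.194,0.178,1]]])

```text
time: 15.33
position: [0.522, -0.2289, 0.1401]
ee_rot: [-0.002, 0.999, -0.053, 0.003]
contact_force: [0.0, 0.4, -0.6]
gripper_width: 0.203
gripper_force: 25.0
```

```bash
python3 - <<'E'
from h import *
W=[.5202,-.2287]; Rd=down(np.arctan2(-.108,.994)); s=robot.get_state(); go([*W,.12],Rd,s)
c=robot.capture('wrist'); cv2.imwrite('pics/w4.png',c['frame'][...,::-1]); C=wcloud(c,s)
R=rot(s['ee_rot']); D=(C-s['position'])@R
hsv=cv2.cvtColor(c['frame'],cv2.COLOR_RGB2HSV).astype(int)
k=(abs(D[...,0])<.06)&(abs(D[...,1])<.05)
ye=k&(hsv[...,0]>20)&(hsv[...,0]<34)&(hsv[...,1]>170)&(D[...,2]<.03)&(D[...,2]>-.02); print('yellow',ye.sum(),np.percentile(D[ye],[2,50,98],axis=0).round(4) if ye.sum() else 0)
re=k&((hsv[...,0]<6)|(hsv[...,0]>174))&(hsv[...,1]>150)&(D[...,2]<.03); print('key',re.sum(),D[re].mean(0).round(4) if re.sum() else 0)
m=(abs(C[...,2]-.030)<.005)&(np.hypot(C[...,0]-.52,C[...,1]+.229)<.06)&(hsv[...,1]<60)&(hsv[...,2]>100)
X=C[m][:,:2]; print('collar',m.sum())
from scipy.optimize import least_squares
f=least_squares(lambda p:np.maximum(abs(np.hypot(*(X-p).T)-.029)-.0045,0),W,loss='soft_l1',f_scale=.002); print(f.x.round(4),f.cost,X.min(0),X.max(0))
E
```

```text
shift cm [-0.19  0.01  2.01] turn [-0.005 -0.005  0.002] rows 0.5
yellow 1210 [[ 0.0043 -0.0202 -0.0067]
 [ 0.014  -0.0008  0.0066]
 [ 0.0199  0.0185  0.0143]]
key 459 [ 0.0178 -0.0008 -0.0229]
collar 1406
[ 0.5209 -0.2285] 0.0004484058529473264 [ 0.49792962 -0.26208567] [ 0.57745079 -0.19396404]
```

View pics/w4.png

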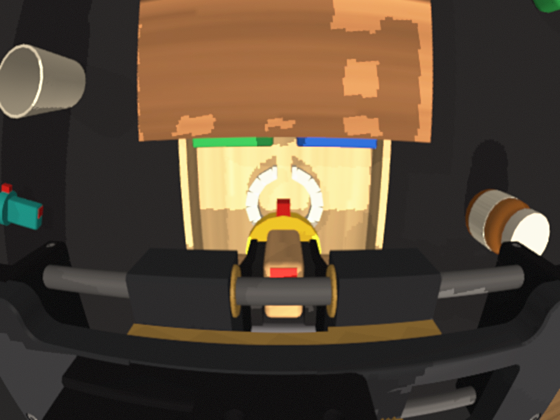

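The wrist view shows the key at (207,283) lined up with the notch at (170,283). The collar fit gives a centre of (0.521,-0.2285). I lower to just above the collar, then go in slowly.

>>> arm_command(plan=[[[0,0,2,0,0,0,1],[0,0.04,4,0,0,0,1],[0,0.04,6,0,0,0,1],[0,0.04,7.5,0,0,0,1],[0,0.04,8.3,0,0,0,1],[0,0.04,8.6,0,0,0,1],[0,0.04,8.6,0,0,0,1],[0,0.04,8.6,0,0,0,1]]])

```text
time: 16.05
position: [0.5238, -0.2301, 0.0563]
ee_rot: [-0.0, 0.999, -0.053, 0.005]
contact_force: [-1.1, -0.0, -0.8]
gripper_width: 0.205
gripper_force: 25.0
```

```bash
python3 - <<'E'
from h import *
Rd=down(np.arctan2(-.108,.994)); s=robot.get_state(); go([.5217,-.2293,.038],Rd,s)
c=robot.capture('wrist'); C=wcloud(c,s); U=(C-[.521,-.2285,.018])@np.array([[.994,-.108,0],[.108,.994,0],[0,0,1]]).T
hsv=cv2.cvtColor(c['frame'],cv2.COLOR_RGB2HSV).astype(int)
k=(abs(U[...,0])<.05)&(abs(U[...,1])<.04)
red=k&((hsv[...,0]<6)|(hsv[...,0]>174))&(hsv[...,1]>150)&(U[...,2]<.045); print('key',red.sum(),np.percentile(U[red],[3,50,97],axis=0).round(4))
wh=k&(hsv[...,1]<60)&(hsv[...,2]>100)&(abs(U[...,2]-.012)<.004)&(U[...,0]>0.018); X=U[wh]; y=X[:,1]
print('notch edges',y[y>0].min().round(4),y[y<0].max().round(4),np.sort(y[y>0])[:6].round(4),np.sort(y[y<0])[-6:].round(4)); print('outer r',np.percentile(np.hypot(X[:,0],X[:,1]),[2,98]).round(4),'y ext',y.min(),y.max())
E
```

```text
shift cm [-0.23 -0.06  1.83] turn [-0.001 -0.009  0.003] rows 0.4
key 210 [[ 0.0243 -0.0037  0.0237]
 [ 0.0287 -0.0004  0.0313]
 [ 0.0312  0.003   0.0326]]
notch edges 0.007 -0.0071 [0.007  0.007  0.0071 0.0071 0.0071 0.0071] [-0.0071 -0.0071 -0.0071 -0.0071 -0.0071 -0.0071]
outer r [0.024  0.0336] y ext -0.02734736323024148 0.027651024106541022
```

>>> arm_command(plan=[[[-0.22,-0.02,0.1,0,-0.008,0,1],[-0.22,-0.02,0.3,0,-0.008,0,1],[-0.22,-0.02,0.5,0,-0.008,0,1],[-0.22,-0.02,0.7,0,-0.008,0,1],[-0.22,-0.02,0.9,0,-0.008,0,1]]])

```text
time: 16.52
position: [0.5211, -0.23, 0.0466]
ee_rot: [-0.001, 0.999, -0.053, 0.0]
contact_force: [-0.0, -0.4, -0.7]
gripper_width: 0.205
gripper_force: 25.0
```

>>> arm_command(plan=[[[0,0,0.2,0,0,0,1],[0,0,0.4,0,0,0,1],[0,0,0.6,0,0,0,1],[0,0,0.75,0,0,0,1],[0,0,0.75,0,0,0,1]]])

```text
time: 16.93
position: [0.5209, -0.2298, 0.0387]
ee_rot: [-0.001, 0.999, -0.053, -0.0]
contact_force: [-0.5, -0.2, -1.1]
gripper_width: 0.205
gripper_force: 25.0
```

>>> arm_command(plan=[[[0,0,0.08,0,0,0,1],[0,0,0.15,0,0,0,1],[0,0,0.15,0,0,0,1]]])

```text
time: 17.18
position: [0.5212, -0.23, 0.0377]
ee_rot: [-0.001, 0.999, -0.053, 0.0]
contact_force: [0.7, -0.4, -1.2]
gripper_width: 0.204
gripper_force: 25.0
```

>>> arm_command(plan=[[[0,0,0.1,0,0,0,1],[0,0,0.15,0,0,0,1],[0,0,0.15,0,0,0,1]]])

```text
time: 17.43
position: [0.5218, -0.23, 0.0376]
ee_rot: [-0.0, 0.999, -0.053, 0.001]
contact_force: [0.9, 1.6, 7.0]
gripper_width: 0.205
gripper_force: 25.0
```

It is on the floor with 7 N. I release gently, rise and check.

>>> arm_command(plan=[[[0,0,-0.1,0,0,0,0.4],[0,0,-0.1,0,0,0,0.1],[0,0,-0.1,0,0,0,0],[0,0,-0.1,0,0,0,0],[0,0,-0.1,0,0,0,0],[0,0,-2,0,0,0,0],[0,0,-5,0,0,0,0],[0,0,-8,0,0,0,0],[0,0,-11,0,0,0,0.1],[0,0,-11,0,0,0,0.1]]])

```text
time: 18.27
position: [0.5245, -0.2323, 0.1517]
ee_rot: [0.002, 0.999, -0.053, 0.005]
contact_force: [0.7, -1.1, 1.2]
gripper_width: 0.462
gripper_force: 0.0
```

```bash
python3 - <<'E'
from h import *
s=robot.get_state(); c=robot.capture('wrist'); C=wcloud(c,s); U=(C-[.521,-.2285,.018])@np.array([[.994,-.108,0],[.108,.994,0],[0,0,1]]).T
cv2.imwrite('pics/w5.png',c['frame'][120:300,180:400][...,::-1].repeat(3,0).repeat(3,1))
hsv=cv2.cvtColor(c['frame'],cv2.COLOR_RGB2HSV).astype(int)
k=(abs(U[...,0])<.05)&(abs(U[...,1])<.04)
red=k&((hsv[...,0]<6)|(hsv[...,0]>174))&(hsv[...,1]>150)
for nm,m in (('key',red&(U[...,2]<.03)),('mark',red&(U[...,2]>.04)),('top',k&(U[...,2]>.05)&(U[...,2]<.075)),('yellow',k&(hsv[...,0]>24)&(hsv[...,0]<34)&(hsv[...,1]>190)&(U[...,2]<.03))):
    print(nm,m.sum(),np.percentile(U[m],[3,50,97],axis=0).round(4).tolist())
F=[.584,-.235]; bar=np.array([.4095,-.2188]); print(s['position']); 
go([*bar,.15],down(np.arctan2(.994,.108)),s)
E
```

```text
key 66 [[0.0225, -0.004, 0.0082], [0.0261, -0.0004, 0.0126], [0.0292, 0.0023, 0.0135]]
mark 199 [[0.0018, -0.006, 0.0586], [0.0068, -0.0006, 0.0597], [0.0121, 0.0041, 0.061]]
top 829 [[-0.0131, -0.0092, 0.0542], [0.0023, -0.0006, 0.059], [0.0148, 0.0073, 0.0606]]
yellow 83 [[0.0115, -0.0172, 0.0108], [0.0171, -0.0013, 0.013], [0.0199, 0.0156, 0.0143]]
[ 0.52450943 -0.23231731  0.15169424]
shift cm [-11.58  -0.13   0.05] turn [ 0.012 -0.005 -1.569] rows 12.6
```

View pics/w5.png

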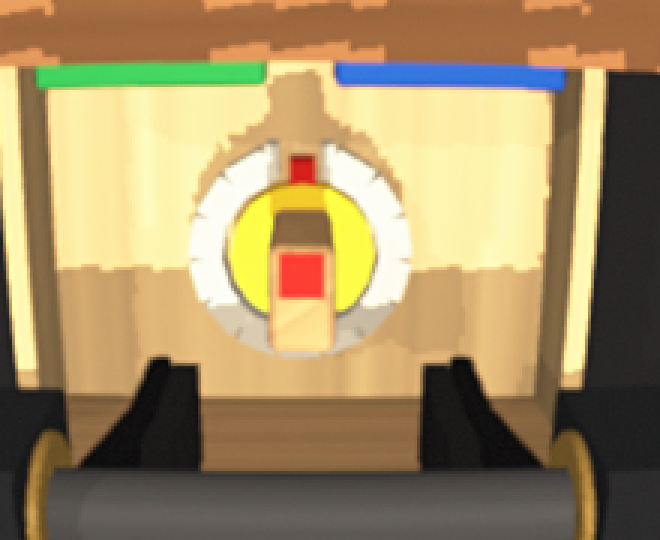

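The stamp is seated: the key is in the notch at about (168,302) in the crop, the disc sits inside the collar, and the top measures 60 mm above the well floor. Next I turn and grip the bar for the push.

>>> arm_command(plan=[[[-1.2,0,0,0,0,-0.12,0.1],[-2.4,0,0,0,0,-0.24,0.1],[-3.6,0,0,0,0,-0.36,0.1],[-4.8,0,0,0,0,-0.48,0.1],[-6,0,0,0,0,-0.6,0.1],[-7.2,0,0,0,0,-0.72,0.1],[-8.4,0,0,0,0,-0.84,0.1],[-9.6,0,0,0,0,-0.96,0.1],[-10.8,0,0,0,0,-1.08,0.1],[-11.6,-0.1,0,0.01,0,-1.2,0.1]]])

```text
time: 19.15
position: [0.4035, -0.2153, 0.1448]
ee_rot: [-0.007, 0.853, 0.523, 0.0]
contact_force: [-0.3, 0.6, -0.1]
gripper_width: 0.452
gripper_force: 0.0
```

```bash
python3 - <<'E'
from h import *
go([.4095,-.2188,.15],down(np.arctan2(.994,.108)))
E
```

```text
shift cm [-0.03  0.69 -0.53] turn [-0.011 -0.01  -0.363] rows 2.9
```

>>> arm_command(plan=[[[0,0.3,-0.2,0,0,-0.12,0.1],[0,0.6,-0.5,-0.01,-0.01,-0.24,0.1],[0,0.7,-0.5,-0.011,-0.01,-0.363,0.1],[0,0.7,-0.5,-0.011,-0.01,-0.363,0.1],[0,0.7,-0.5,-0.011,-0.01,-0.363,0.1]]])

```text
time: 19.57
position: [0.4114, -0.2195, 0.1501]
ee_rot: [0.001, 0.747, 0.665, 0.0]
contact_force: [0.8, 0.7, 0.2]
gripper_width: 0.447
gripper_force: 0.0
```

```bash
python3 - <<'E'
from h import *
s=robot.get_state(); go([.4095,-.2188,.04],down(np.arctan2(.994,.108)),s)
c=robot.capture('wrist'); C=wcloud(c,s); U=(C-[.4095,-.2188,0])@np.array([[.994,-.108,0],[.108,.994,0],[0,0,1]]).T
m=(abs(U[...,0])<.03)&(abs(U[...,1])<.05)&(U[...,2]>.05)&(U[...,2]<.075); print('bar',m.sum(),np.percentile(U[m],[3,50,97],axis=0).round(4).tolist())
E
```

```text
shift cm [ 0.06 -0.22 11.01] turn [ 0.002  0.001 -0.009] rows 2.6
bar 2098 [[-0.0036, -0.0445, 0.0622], [0.0033, 0.0065, 0.0654], [0.027, 0.0484, 0.0674]]
```

Bar confirmed at the expected place, so I descend and grip.

>>> arm_command(plan=[[[0,-0.1,3,0,0,-0.008,0.1],[0,-0.1,6,0,0,-0.008,0.1],[0,-0.1,9,0,0,-0.008,0.1],[0,-0.1,10.8,0,0,-0.008,0.1],[0,-0.1,10.8,0,0,-0.008,0.1],[0,-0.1,10.8,0,0,-0.008,1],[0,-0.1,10.8,0,0,-0.008,1],[0,-0.1,10.8,0,0,-0.008,1],[0,-0.1,10.8,0,0,-0.008,1],[0,-0.1,10.8,0,0,-0.008,1]]], force=50)

```text
time: 20.45
position: [0.412, -0.2208, 0.0442]
ee_rot: [0.004, 0.744, 0.669, 0.0]
contact_force: [-4.2, -0.0, 2.1]
gripper_width: 0.155
gripper_force: 1.5
```

>>> arm_command(plan=[[[0,0,0,0,0,0,1],[0,0,0,0,0,0,1],[0,0,0,0,0,0,1],[0,0,0,0,0,0,1]]])

```text
time: 20.78
position: [0.4118, -0.2206, 0.044]
ee_rot: [0.003, 0.744, 0.669, 0.0]
contact_force: [-1.1, -0.1, 6.8]
gripper_width: 0.105
gripper_force: 50.0
```

>>> arm_command(plan=[[[0,0.4,0,0,0,0,1],[0,1.2,0,0,0,0,1],[0,2.2,0,0,0,0,1],[0,3.2,0,0,0,0,1],[0,4.2,0,0,0,0,1],[0,5.2,0,0,0,0,1],[0,6.2,0,0,0,0,1],[0,7.2,0,0,0,0,1],[0,8.2,0,0,0,0,1],[0,9,0,0,0,0,1]]])

```text
time: 21.62
position: [0.5023, -0.2305, 0.044]
ee_rot: [0.003, 0.743, 0.669, 0.0]
contact_force: [-2.8, -2.8, 4.8]
gripper_width: 0.109
gripper_force: 50.0
```

>>> arm_command(plan=[[[0,0.5,0,0,0,0,1],[0,1.1,0,0,0,0,1],[0,1.7,0,0,0,0,1],[0,2.2,0,0,0,0,1],[0,2.6,0,0,0,0,1],[0,3,0,0,0,0,1],[0,3.3,0,0,0,0,1],[0,3.6,0,0,0,0,1],[0,3.6,0,0,0,0,1]]])

```text
time: 22.37
position: [0.5317, -0.2337, 0.044]
ee_rot: [-0.002, 0.743, 0.67, -0.003]
contact_force: [-11.2, -3.8, 12.3]
gripper_width: 0.112
gripper_force: 50.0
```

>>> arm_command(plan=[[[0,0.3,0,0,0,0,1],[0,0.5,0,0,0,0,1],[0,0.7,0,0,0,0,1],[0,0.7,0,0,0,0,1]]])

```text
time: 22.7
position: [0.5385, -0.2344, 0.044]
ee_rot: [-0.002, 0.743, 0.67, -0.003]
contact_force: [-12.3, -5.0, 13.6]
gripper_width: 0.107
gripper_force: 50.0
```

>>> arm_command(plan=[[[0,0.2,0,0,0,0,1],[0,0.4,0,0,0,0,1],[0,0.4,0,0,0,0,1]]])

```text
time: 22.95
position: [0.5385, -0.2343, 0.0439]
ee_rot: [-0.005, 0.742, 0.67, -0.006]
contact_force: [-21.2, -8.1, 18.0]
gripper_width: 0.106
gripper_force: 50.0
```

```bash
python3 - <<'E'
from h import *
F=np.array([.584,-.235]); ex=np.array([.994,-.108]); ey=np.array([.108,.994])
s=robot.get_state(); print(s['position'],s['contact_force'])
c=robot.capture('wrist'); C=wcloud(c,s)
a=(C[...,:2]-F)@ex; b=(C[...,:2]-F)@ey
m=(abs(C[...,2]-.086)<.004)&(abs(b)<.085)&(a>-.06)&(a<.02); print('front top',m.sum(),np.percentile(a[m],[2,50,98]).round(4))
m=(abs(C[...,2]-.098)<.004)&(abs(b)<.085)&(a>-.04)&(a<.06); print('roof',m.sum(),np.percentile(a[m],[1,3,50]).round(4))
E
```

```text
[ 0.53846884 -0.23434093  0.04391546] [-21.18310644  -8.06472495  17.96985935]
front top 1259 [-0.0559  0.0001  0.001 ]
roof 23666 [-0.0347  0.0002  0.0265]
```

The drawer has stalled at its end stop (21 N, position unchanged). I release and lift away.

>>> arm_command(plan=[[[0,-0.4,0,0,0,0,0.6],[0,-0.4,0,0,0,0,0.1],[0,-0.4,0,0,0,0,0.1],[0,-0.4,0,0,0,0,0.1],[0,-0.4,0,0,0,0,0.1],[0,-0.4,0,0,0,0,0.1],[0,-0.4,-2,0,0,0,0.1],[0,-0.4,-6,0,0,0,0.1],[0,-0.4,-10,0,0,0,0.1],[0,-0.4,-14,0,0,0,0.1]]])

```text
time: 23.83
position: [0.5432, -0.2333, 0.1845]
ee_rot: [0.002, 0.743, 0.669, 0.0]
contact_force: [0.5, -0.6, 0.1]
gripper_width: 0.449
gripper_force: 0.0
```

>>> arm_command(plan=[[[0,-4,0,0,0,0,0.1],[0,-8,0,0,0,0,0.1],[0,-8,0,0,0,0,0.1]]])

```text
time: 24.08
position: [0.4545, -0.22, 0.182]
ee_rot: [-0.005, 0.744, 0.669, -0.002]
contact_force: [-1.0, 1.8, -0.4]
gripper_width: 0.45
gripper_force: 0.0
```

```bash
python3 - <<'E'
from h import *
F=np.array([.584,-.235]); ex=np.array([.994,-.108]); ey=np.array([.108,.994])
s=robot.get_state(); c=robot.capture('wrist'); C=wcloud(c,s)
cv2.imwrite('pics/w6.png',c['frame'][...,::-1])
a=(C[...,:2]-F)@ex; b=(C[...,:2]-F)@ey
m=(abs(C[...,2]-.062)<.008)&(abs(b)<.02)&(a>-.1)&(a<-.02); print('bar',m.sum(),np.percentile(a[m],[2,50,98]).round(4))
m=(abs(C[...,2]-.098)<.004)&(abs(b)<.05)&(a>-.03)&(a<.06); print('roof',m.sum(),np.percentile(a[m],[1,3,50]).round(4))
m=(abs(C[...,2]-.086)<.003)&(abs(b)<.07)&(a>-.04)&(a<.02); print('front',m.sum(),np.percentile(a[m],[2,50,98]).round(4) if m.sum() else 0)
E
```

```text
bar 478 [-0.0508 -0.0466 -0.0405]
roof 5367 [-0.0003  0.0003  0.0291]
front 318 [-0.0008  0.0002  0.0014]
```

View pics/w6.png

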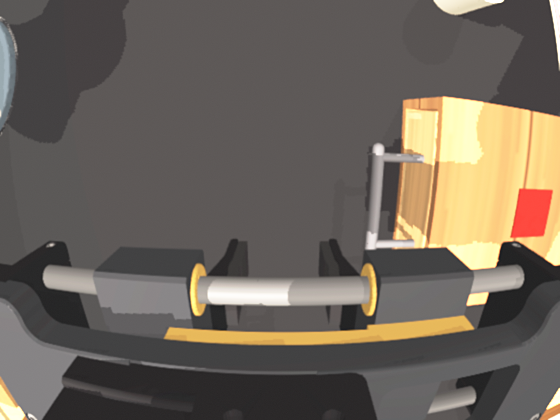

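The picture shows the drawer front (near column 420) flush with the chest edge, and the bar at column 375, row 195. The bar measures about 46 mm from the chest front against a nominal 45 mm, so the drawer is home, and the gripper is clear of everything.

```bash
python3 -c "
from plant import robot
print(robot.sign_off())"
```

```text
the job is handed in; nothing more can be done
None
```

I handed the job in at about 24 s: the stamp measured seated in the well with its key in the notch, the drawer measured home within about 1–2 mm of its end stop, and the gripper was clear; the hand-in returned no verdict.

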